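# Fit the sprung take-up spool into the chart drive

### The job

Put the empty take-up spool into the two facing cups at the front of the chart drive: hold it by the barrel, enter its sprung pin in the pin cup (on the side away from the gear), push the spool that way against its spring until the drive stub at the other end clears the rim of the drive cup, swing that end down in line and let the spring push the stub fully home. The cups are brittle moulded plastic and the spring is short, so feel your way and do not force it; leave the tools lying around where they are.

Things in the scene. Friction and masses are not known exactly. Their poses are not given: they have to be found in the camera images.
- spool: empty take-up spool, loose, lying on its side; 0.15 kg +-30 %. Origin at its centre on the axis, 20 above the bench; its y axis runs along the spool from sprung pin (-y) to drive stub (+y); it may be rolled any way round y. Grip its aluminium barrel: diameter 24, y -44 to +44. Grey flanges of diameter 40, 4 thick, outer faces at y = -48 and +48
- stub_tip (a point): centre of the end face of the fixed black drive stub: diameter 14, 8 long, end chamfered 2, at y = +56 on the spool's axis
- pin_tip (a point): end of the sprung steel pin on the spool's axis: diameter 9, rounded end, standing 20 out of the flange, 68 from the spool's centre when free (spool then 124 overall). It can be pressed in 11.5 to a hard stop; its spring pushes with 2.4 N free and 1.2 N more for each mm (16.2 N at the stop)
- chart_drive: chart drive on a base plate, fixed on the bench, 190 x 205 and 82 high. Origin on the bench below the take-up axis, which runs along its y, 46 up. Cheeks (inner faces) at y = -80 and +71, 65 high; motor and white gear outside the +y cheek. Between them a carriage with the two facing cups, arms 61 high. A tracking screw has set the carriage, both cups together, up to 7 to either side along y: not measured, to be felt
- calliper: digital calliper, 53 x 210 x 10, lying left in front; leave it
- driver_flat: flat screwdriver with orange handle, 26 x 174 x 30, lying at the front; leave it
- nose_pliers: long nose pliers, 58 x 151 x 13, lying behind the spool; leave them
- blue_tape: roll of insulating tape, diameter 68, 19 high, at the right; leave it
- paper_roll (a point): centre of the white paper roll (fixed, already fitted, diameter 48, lying along y) 105 behind the take-up axis (+x of chart_drive), 50 up; a tie rod of diameter 8 runs along y 72 behind the take-up axis, 22 up. Below the take-up axis the carriage and its guide rod are 24 high, 28 in front of to 20 behind the axis
- pin_cup_mid (a point): point (0, -65, 46) of chart_drive: where the middle of the pin cup's floor would be with the tracking screw at mid setting; the true floor is up to 7 away from it along y, at the same x and height. Black cup 5 deep opening to +y, bore 12 wide, mouth flared to 18, outside 24 wide at the rim
- drive_cup_mid (a point): point (0, 56, 46) of chart_drive: the same for the drive cup on the gear side, always 121 from the pin cup's floor. Black cup 6 deep opening to -y, bore 17.6 wide, mouth flared to 21, outside 27 wide at the rim. Spool overall at most 115 (pin pressed in 9 or more) passes the rim; seated, the pin stays pressed in by 3
There are look-alikes about, which are no part of the job. Of the things like the spool, leave any that is pink, purple or red; of the rest the larger one is meant.

How it is judged:
By the outcome, as a careful person would: the job done as asked, in the order asked, and still so for the second after the job is handed in, with the robot touching nothing.
It also fails if it takes over 50 s, if anything falls off the work surface, if the arm or the gripper's body presses on something with over 40 N, if the wrist force passes 120 N, or if a joint passes its speed limit or range.

### The arm

A 6-joint arm with a two-finger parallel gripper is mounted at the origin on a cart in front of the work surface, level with it; the furniture and walls round the work are solid. World frame = base frame: x ahead of the robot, y to its left, z up, the work surface at z = 0. Lengths are in m, angles in degrees, forces in N, time in s.
With the tool pointing down it reaches from about 0.25 to 0.725 m from the base axis. Payload 9.7 kg.
Tool frame: the origin (TCP) lies on the centre line of the jaws, within the pads' length; the fingertips stand 22 mm ahead of it and the grasp point (between the pads) lies 3 mm ahead of it; z points along the fingers, y is the direction in which the jaws open and shut (so a half turn about z gives the same grasp; the last joint's range is limited). The gripper opens to 85 mm and grips with 20 to 120 N. Pads are 22 mm wide; open, the fingers measure 114 mm over their backs; the gripper's body (76 mm by 85 mm) begins 54 mm behind the grasp point. The pads swing forward as they close: fully open they stand 13 mm farther back than shut.
Start: joints at [-69.099, 4.979, 10.078, 95.1, 0, 90], TCP at [0.196, -0.514, 0.253] pointing down, gripper open.
Joint ranges: [-179.16, 179.16], [-48.56, 103.87], [-65.8, 70.77], [-126.05, 130.52], [-82.76, 87.17], [-180, 180]. Speed limits (degrees/s): [127.2, 127.2, 147.25, 180, 180, 180].

### API

Orientations are given as [roll, pitch, yaw] about the fixed x, y, z axes, in that order (R = Rz(yaw) Ry(pitch) Rx(roll)).
In Python, from workcell import monitor, eyes, job gives the robot as it stands. The module is installed in compiled form; this text tells all that it offers.
- The arm moves only by the tool drive_tool, never from a script. Its argument "plan" is a list of rows, each a list of 3 entries, a list of its own where there are three numbers: the opening, from 0 (shut) to 1 (fully open), then the shift along the world's x, y, z in m, then the turn about the world's z in degrees. In form: [[gripper, [x, y, z], yaw], ...]. A call has 1 to 10 rows; each row shifts and turns the commanded pose from where the row before left it; what a row does not reach is not made up. A row lasts 1/8 s, in which the tool goes at most 62.5 mm and 10.7 degrees, less where a joint would pass 70% of its speed; a pose out of reach is approached as far as the arm can. A call is refused whole if a number of a shift passes 0.0625 or a number of a turn 10.7, either way. A call with a gripper value outside its range is refused whole. The fingers move at their own pace and stop on an object; "grip_force" is the grip in N (left out, the last holds). Time passes only in rows, so rows that do not move let the fingers close. It gives the time, the measured TCP pose, the force and the opening at its end, in the units of the state.
- monitor.get_obs(): the state, without advancing time (a new reading comes with each control period).
- eyes.camera(name): name is "side" or "top"; returns (picture, depth): 400x640x3 uint8, red, green, blue; 400x640 float32, m along the optical axis (not along the pixel's ray), 0 where there is no reading.
- eyes.camera_params(name): a dict with "fx", "fy", "cx", "cy" (pixels), "dist_coeffs" ([k1, k2, p1, p2, k3] as OpenCV has them; the pictures are not rectified), "extrinsics" (4x4, takes a point from world to camera coordinates). Camera axes: x right, y down, z forward; pixel columns grow to the right and rows downward; lengths in m; the calibration is good to about 2 mm. A picture is of the moment at which its call begins. camera_params takes no time and is no camera call.
- job.job_done(): hands the job in, once; it reports no verdict.
The state is a dict: "time": time; "q": joint angles; "qd": joint speeds; "joint_efforts": joint torques, N m; "ee_pos": TCP position; "tcp_rot": TCP orientation; "wrist_force": force on the tool from outside, world axes, zero at the start; "torque": the same for the moment, N m; "opening": finger opening in m.
Only numpy, scipy, OpenCV 4.12 (cv2) and the standard library are available. Lean on these libraries where they do the work, as an engineer would, in place of code of your own. Each camera call takes 0.05 s, during which the arm holds its last target.

## Working session

There is one attempt and no reset: what is moved stays moved. The work goes in short steps, Python scripts to look and compute and a tool call to move; the robot and the scene stay as the last step left them, time stands still between calls to the robot, and variables do not carry over. Pictures are saved under pics/ and viewed, and the job is handed in when it is done.

Besides the shell and the picture viewer there is one more tool, called after "Request:" as a command line: name --argument value ..., lists and objects as JSON in quotes. drive_tool: Moves the arm, as the interface text tells. Its arguments: {"type":"object","properties":{"plan":{"type":"array","items":{"type":"array"}},"grip_force":{"type":"number"}},"required":["plan"]}

```bash
mkdir -p pics; cat > h.py <<'E'
import numpy as np, cv2, json
from workcell import monitor, eyes, job
def grab(name, tag):
    im,d=eyes.camera(name); p=eyes.camera_params(name)
    np.savez(f'{tag}.npz',im=im,d=d)
    cv2.imwrite(f'pics/{tag}.png',im[:,:,::-1]); return im,d,p
def P(name):
    p=eyes.camera_params(name); K=np.array([[p['fx'],0,p['cx']],[0,p['fy'],p['cy']],[0,0,1.]])
    return K,np.array(p['dist_coeffs'],float),np.array(p['extrinsics'])
def ray(name,uv):
    K,D,E=P(name); n=cv2.undistortPoints(np.array(uv,float).reshape(-1,1,2),K,D).reshape(-1,2)
    R,t=E[:3,:3],E[:3,3]; c=-R.T@t
    return c,(np.c_[n,np.ones(len(n))]@R)
def onplane(name,uv,z):
    c,r=ray(name,uv); return c+r*((z-c[2])/r[:,2])[:,None]
def bydepth(name,uv,d):
    c,r=ray(name,uv); uv=np.array(uv).reshape(-1,2).astype(int)
    return c+r*d[uv[:,1],uv[:,0]][:,None]
def proj(name,X):
    K,D,E=P(name); return cv2.projectPoints(np.array(X,float).reshape(-1,1,3),cv2.Rodrigues(E[:3,:3])[0],E[:3,3],K,D)[0].reshape(-1,2)
def crop(im,u0,v0,u1,v1,s,fn):
    cv2.imwrite('pics/'+fn,cv2.resize(im[v0:v1,u0:u1,::-1],None,fx=s,fy=s,interpolation=cv2.INTER_CUBIC))
E
python3 - <<'E'
from h import *
for n in ['top','side']:
    im,d,p=grab(n,n+'0'); print(n,p)
print(monitor.get_obs())
E
```

```text
top {'fx': 455.55283250111603, 'fy': 455.55283250111603, 'cx': 325.44078628517036, 'cy': 199.51063976208357, 'dist_coeffs': array([-0.11498817,  0.        ,  0.        ,  0.        ,  0.        ]), 'extrinsics': array([[ 8.86166824e-03, -9.99960722e-01, -1.58781055e-04,
         2.61690752e-02],
       [-9.94490835e-01, -8.79660808e-03, -1.04453809e-01,
         5.00448787e-01],
       [ 1.04448310e-01,  1.08354131e-03, -9.94529726e-01,
         1.51597230e+00],
       [ 0.00000000e+00,  0.00000000e+00,  0.00000000e+00,
         1.00000000e+00]])}
side {'fx': 364.08337140452363, 'fy': 364.08337140452363, 'cx': 318.08665919043636, 'cy': 200.1061694900539, 'dist_coeffs': array([-0.07295644,  0.        ,  0.        ,  0.        ,  0.        ]), 'extrinsics': array([[-0.88252264, -0.47000315, -0.01583762,  0.47342966],
       [-0.21166984,  0.42707408, -0.87909249,  0.16327578],
       [ 0.41994007, -0.77246668, -0.47638804,  0.81505834],
       [ 0.        ,  0.        ,  0.        ,  1.        ]])}
{'time': 0.1, 'q': array([-6.91005793e+01,  5.00714491e+00,  1.00407015e+01,  9.51012862e+01,
       -1.35221076e-03,  9.00000855e+01]), 'qd': array([-0.01214357, -0.12488665,  0.12799382,  0.02604458,  0.05561307,
        0.09905168]), 'joint_efforts': array([-4.69982042e-04, -5.21560156e+01,  4.65653622e+01,  1.60506566e-02,
        2.31844189e-05, -8.53100460e-06]), 'ee_pos': array([ 0.19612952, -0.51364542,  0.25267697]), 'tcp_rot': array([-1.79932270e+02,  1.35231091e-03,  2.08993368e+01]), 'wrist_force': array([ 0.23704024,  0.00816672, -0.06563676]), 'torque': array([-0.00758059,  0.0426035 ,  0.0168955 ]), 'opening': 0.08517507965999756}
```

View pics/top0.png

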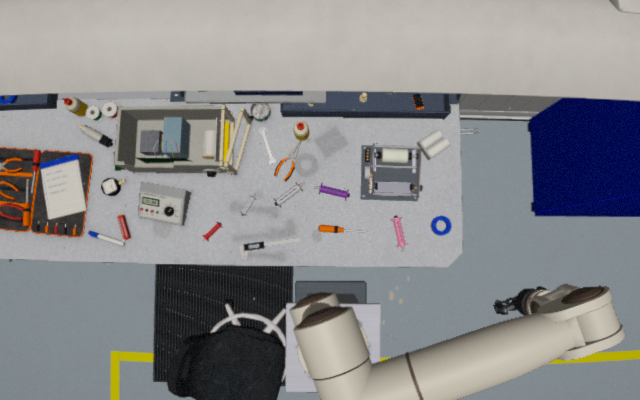

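View pics/side0.png

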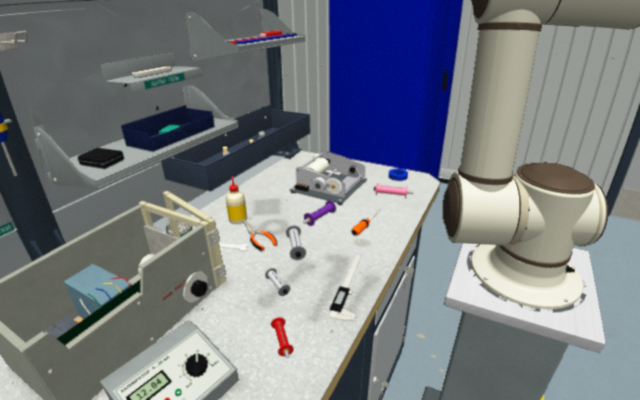

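Spool look-alikes in the top view: small grey (248,205), larger grey (288,194), purple (334,191), pink (399,231) and red (212,231). By the description I choose the larger grey one at (288,194), which is at (295,242) in the side view. I'll check it in close crops.

```bash
python3 - <<'E'
from h import *
t=np.load('top0.npz')['im']; s=np.load('side0.npz')['im']
a=cv2.resize(t[165:225,230:320],None,fx=6.6,fy=6.6,interpolation=cv2.INTER_CUBIC)
b=cv2.resize(s[215:305,255:345],None,fx=4.4,fy=4.4,interpolation=cv2.INTER_CUBIC)
cv2.imwrite('pics/spool_t.png',a[:,:,::-1]);cv2.imwrite('pics/spool_s.png',b[:,:,::-1])
crop(t,350,135,460,215,7,'drive_t.png'); crop(s,280,145,380,210,7,'drive_s.png')
E
```

```text
(no output)
```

View pics/spool_t.png

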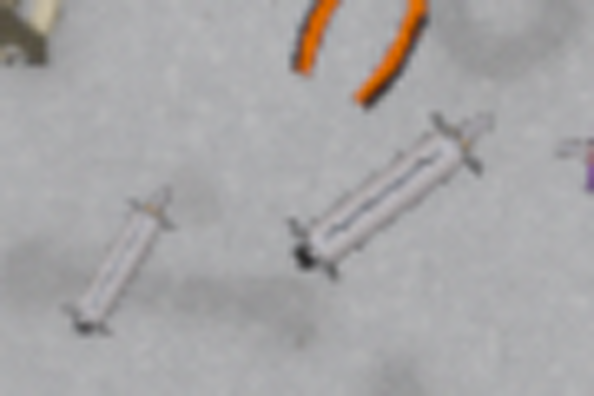

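View pics/spool_s.png

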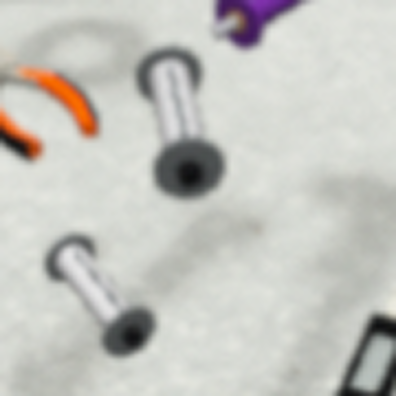

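View pics/drive_t.png

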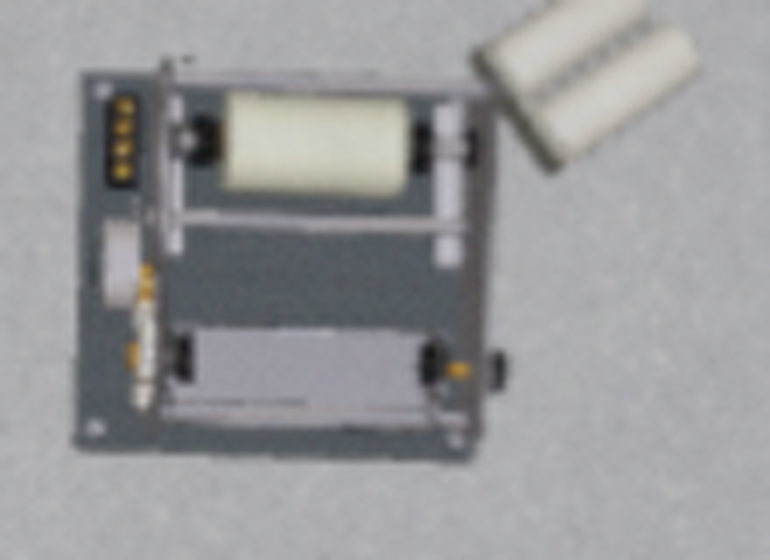

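View pics/drive_s.png

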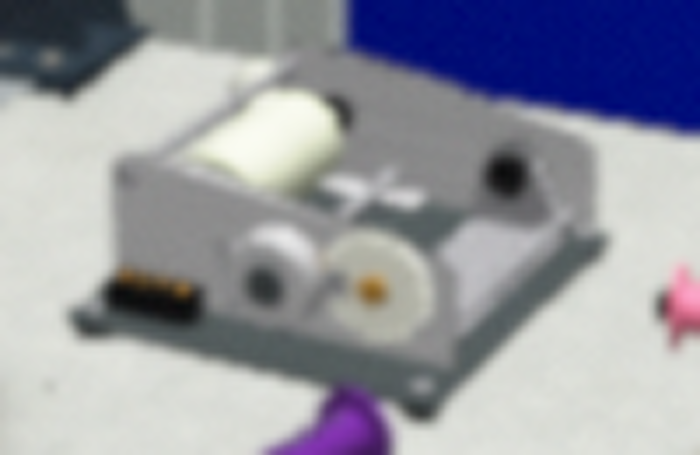

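The crop confirms it: the larger grey spool has its stub (black) at top px (275,204) and its pin at (304,183). The chart drive's gear is on the left in the top view (world +y), so the pin cup is on the right. Next I measure.

```bash
python3 - <<'E'
from h import *
z=np.load('top0.npz'); im,d=z['im'],z['d']
v,u=np.mgrid[0:400,0:640]; uv=np.c_[u.ravel(),v.ravel()]
X=bydepth('top',uv,d).reshape(400,640,3)
np.save('X.npy',X)
b=X[215:225,300:315,2]; print('bench',b.mean(),b.std())
H=X[...,2]
print((H[180:208,272:308:1]*1000).round().astype(int)[::2,::2])
s=im[180:208,272:308].astype(int)
m=np.zeros_like(H,bool); m[180:208,270:310]=True
m&=(H>0.008)&(H<0.06)
p=X[m]; c=p[:,:2].mean(0); w,V=np.linalg.eigh(np.cov(p[:,:2].T)); a=V[:,1]; a=a if a[1]>0 else -a
t=(p[:,:2]-c)@a; print(len(p),c,a,np.degrees(np.arctan2(-a[0],a[1])),t.min(),t.max(), 'mid',c+a*(t.min()+t.max())/2)
# drive heights
np.set_printoptions(linewidth=250)
print((H[144:202:2,358:424:2]*1000).round().astype(int))
E
```

```text
bench 0.009664976898735739 0.1270490694654384
[[   3    1   -2    3    0   -3    9   15    2    2   -5    2    5   -4
     1   -4   -1    2]
 [  -1    3   -2    6   -5   -9   -4    0   -3   -6   -1   -2   35   -4
    -5   21    1    5]
 [  -5   10   -1    1    1   -5   -2    4    2   -6   -1    3   20   24
    27   17    7   -1]
 [   2    0    2   -6    0   -1   -2   -3  -11    4   -3 1560   30   35
    27   -3    7   -1]
 [   0   -2    5    1   -5    4    2   -4   -3    5   29   30   33   28
    37   -2   -2    8]
 [   3    1    3    0   -4   -1   -3   -1   24   26   34   33   27   28
    -2   26    3  -11]
 [   1    3    0    3    0    0    5   27   36   28   31   29   27    5
    -1    0   -2    4]
 [   0   -1    8   -1   -3   -8   25   31   34   33   25   21    5    1
    -5    5   -2    3]
 [  -6   -6   -3    4   26   33   36   34   32   26    0   -5   -5   -3
     2    0   -2   -2]
 [  -6   32    0   24   28   35   29   32   31   -1    3   -7    1    7
    -5    4    0   -1]
 [  -2   -3   31   34   36   23   24   26   -1   -5    4   -6    2    1
     0    4    0   -5]
 [  -3   
[... 4592 characters left out ...]
4    7   18   62   -3   -3]
 [  -2   -4   16   14    9    7    8   59   23   18   17   18   27   26   19   15   27   25   25   25   26   19   22   29   24   28   25   37   19   22   64   -3   -4]
 [  -6    4   15   12   14   12    7   39   14   17   14    7   10    9   11   13   12   17   11   14   13   15    3   15   11   12    2   13   10   19   58   -4   -3]
 [   1    4   11   14   18   13   12   14   13   14    3   15   13   12   16    3   11   10   19   13    3   19    7   10    4   11   10   11   12   16   -1    1   -8]
 [   9   -9   -3    0   -4    4    4   -2    6   -4   -1    4   -9    1    4   -1   -4    4   12   11    7   10   11   12    9    9    6   10   10   15   -3    5   -5]]
```

```bash
python3 - <<'E'
from h import *
np.set_printoptions(linewidth=250,suppress=True,precision=4)
z=np.load('top0.npz'); im=z['im']; X=np.load('X.npy'); H=X[...,2]
m=np.zeros(H.shape,np.uint8); m[180:209,270:310]=((H>0.012)&(H<0.06))[180:209,270:310]
n,l,st,_=cv2.connectedComponentsWithStats(m,connectivity=8)
k=1+np.argmax(st[1:,4]); vv,uu=np.nonzero(l==k)
p=onplane('top',np.c_[uu,vv],0.022)[:,:2]
c=p.mean(0); w,V=np.linalg.eigh(np.cov(p.T)); a=V[:,1]; a=a if a[1]>0 else -a
t=(p-c)@a; s=(p-c)@[a[1],-a[0]]
print(len(p),'c',c,'ang',np.degrees(np.arctan2(-a[0],a[1])),'t',t.min(),t.max(),'s',s.min(),s.max())
K,D,E=P('top'); print('cam',-E[:3,:3].T@E[:3,3])
# drive: dark pixels
g=im.max(2)
for (u0,v0,u1,v1,h) in [(370,176,385,196,.055),(405,178,418,198,.055)]:
    mm=g[v0:v1,u0:u1]<60; vv,uu=np.nonzero(mm); print(g[v0:v1,u0:u1])
t=im
big=cv2.resize(t[176:202,364:426],None,fx=12,fy=12,interpolation=cv2.INTER_NEAREST)
cv2.imwrite('pics/cups.png',big[:,:,::-1])
crop(t,268,176,312,212,16,'spool_big.png')
E
```

```text
240 c [0.5183 0.1571] ang 38.417528580434244 t -0.06524671918762634 0.057047400336188075 s -0.019902993703683602 0.019181555850703122
cam [0.3391 0.0289 1.56  ]
[[165 148 112  83  93  96  96  96  94  97  98  95  96  94 100]
 [171 150 106  81  94  95  92  96  97  95  95  96  98  94  97]
 [191 172 114  82  92  96  96  95  93  98  92  95  92  99  97]
 [173 163 108  79  92  95  94  96  91  95  98  97  93  94  94]
 [173 168 101  83  91 101  95 100  98  94  97  96  94  94  93]
 [169 190 116  84 100 117 114 114 117 109 106 116 105 103 101]
 [171 195 124  80  82 108  97 115 155 155 156 157 157 155 155]
 [171 189 119  80  68  59  54  97 158 161 161 162 163 163 162]
 [171 183 112  81  68  50  35  95 159 162 162 161 160 163 161]
 [178 195 120  95  85  54  39  89 157 164 161 163 162 161 162]
 [176 176 113  95  85  52  47  94 159 164 163 164 163 162 161]
 [186 179 116  81  72  43  42  92 157 163 161 161 161 163 162]
 [181 167 101  83  96  57  41  89 158 162 164 163 163 163 160]
 [143 132  90  99 140 111  88 108 157 161 164 161 161 162 161]
 [186 162  95  87 133 156 156 158 160 161 165 165 163 163
[... 722 characters left out ...]
57 133  58  23  50  63  82  91  89  84]
 [161 159 160 157 131  57  37  47  57  86 104 100  91]
 [161 161 158 150 115  48  32  50  73 130 166 148 106]
 [161 163 162 160 130  54  33  50  77 118 145 135 106]
 [161 162 164 159 136  69  49  80  94  93  99  99  91]
 [164 163 161 160 149 116  88 109 122  97  93  92  90]
 [163 162 162 164 158 136  95  94 110 100  91  89  89]
 [160 160 160 159 157 140 113 106  93  92  89  86  86]
 [144 144 144 144 141 129 127 129 106 104 100  95  89]
 [160 161 159 159 159 146 126 139 152 155 148 121  93]
 [141 140 138 137 138 133 118 112 127 134 138 125  95]
 [105 106 100  95 100 103  97  91 100 116 117  98  92]
 [ 93  93  92  89  93  94  93  93 105 133 138 104  96]]
```

View pics/cups.png

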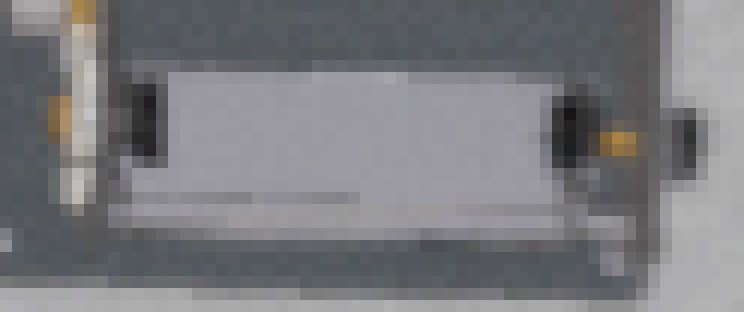

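View pics/spool_big.png

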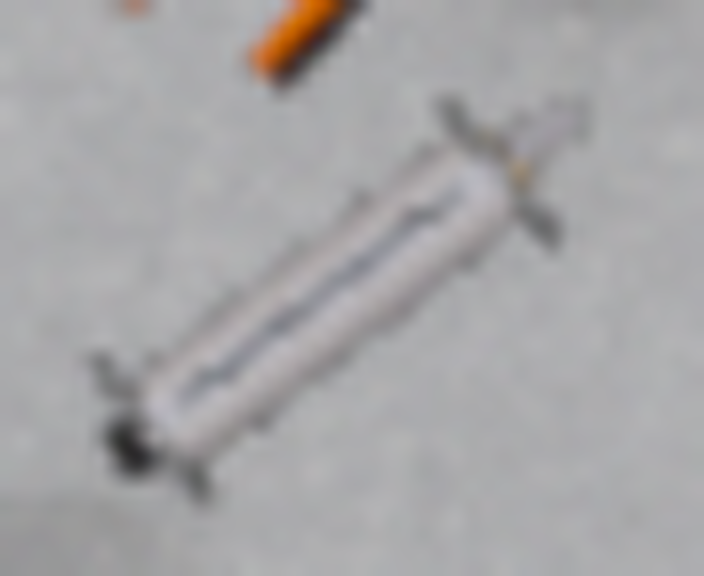

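```bash
python3 - <<'E'
from h import *
np.set_printoptions(linewidth=250,suppress=True,precision=4)
z=np.load('top0.npz'); im=z['im']; X=np.load('X.npy'); H=X[...,2]
g=im.astype(float).mean(2)
# base plate front edge: per column, last strong dark->bright transition
def edge(prof,i0):  # subpixel by max gradient
    gr=np.diff(prof); k=np.argmax(gr); 
    if 0<k<len(gr)-1:
        a,b,c=gr[k-1],gr[k],gr[k+1]; o=0.5*(a-c)/(a-2*b+c)
    else:o=0
    return i0+k+o+0.5
pts=[(u,edge(g[194:206,u],194)) for u in range(366,414,2)]
W=onplane('top',pts,0.010); f=np.polyfit(W[:,1],W[:,0],1); print('front edge x=f(y)',f,'yaw',np.degrees(np.arctan(-f[0])),'res',(W[:,0]-np.polyval(f,W[:,1])).std(), W[[0,-1]])
# left plate edge
pts=[(641 and edge(g[v,354:368][::-1],0),v) for v in range(150,196,2)]
pts=[(367-u,v) for u,v in pts]
W=onplane('top',pts,0.010); f=np.polyfit(W[:,0],W[:,1],1); print('left edge y=f(x)',f,'yaw',np.degrees(np.arctan(f[0])),'res',(W[:,1]-np.polyval(f,W[:,0])).std(),W[[0,-1]])
# right cheek outer (bright outside) z=65
pts=[(edge(g[v,414:424],414),v) for v in range(170,182,1)]
W=onplane('top',pts,0.065); print('right cheek outer',W.mean(0))
# paper roll mask
m=(im[...,0]>190)&(im[...,1]>190)&(im[...,2]<im[...,0]-12); mm=np.zeros_like(m); mm[145:166,378:412]=m[145:166,378:412]
vv,uu=np.nonzero(mm); W=onplane('top',np.c_[uu,vv],.05); print('paper',len(vv),uu.min(),uu.max(),vv.min(),vv.max(),W[:,:2].mean(0),W[:,:2].min(0),W[:,:2].max(0))
q=W[:,:2]-W[:,:2].mean(0); w,V=np.linalg.eigh(q.T@q); a=V[:,1]*np.sign(V[1,1]); print('paper yaw',np.degrees(np.arctan2(-a[0],a[1])))
# cup centres at z=.046
print('cups', onplane('top',[[377.3,185.8],[409.9,184.9]],.046))
# rim faces at top of rim
print('rims',onplane('top',[[377.3,184]],.056),onplane('top',[[409.8,184]],.055))
E
```

```text
front edge x=f(y) [0.0219 0.5065] yaw -1.2540517807429146 res 0.0005054171540787805 [[ 0.5034 -0.1083  0.01  ]
 [ 0.501  -0.2667  0.01  ]]
left edge y=f(x) [-0.0409 -0.0665] yaw -2.34404673833484 res 0.003243770449091868 [[ 0.6756 -0.0922  0.01  ]
 [ 0.522  -0.0888  0.01  ]]
right cheek outer [ 0.5794 -0.281   0.065 ]
paper 121 383 406 150 159 [ 0.6513 -0.2015] [ 0.637  -0.2408] [ 0.668  -0.1624]
paper yaw -1.0725789943283066
cups [[ 0.5459 -0.1431  0.046 ]
 [ 0.5501 -0.2533  0.046 ]]
rims [[ 0.5506 -0.142   0.056 ]] [[ 0.5519 -0.2513  0.055 ]]
```

```bash
python3 - <<'E'
from h import *
np.set_printoptions(linewidth=250,suppress=True,precision=4)
z=np.load('side0.npz'); im=z['im']; g=im.max(2)
print(g[160:180,342:364])
m=np.zeros(g.shape,bool); m[160:180,342:364]=g[160:180,342:364]<60
vv,uu=np.nonzero(m); print(len(uu),uu.mean(),vv.mean(),uu.min(),uu.max(),vv.min(),vv.max())
print(onplane('side',[[uu.mean(),vv.mean()]],.046))
crop(im,280,150,372,210,8,'drive_s2.png')
# spool in side: predict
c=np.array([.5165,.159]); a=np.array([-np.sin(np.radians(38.4)),np.cos(np.radians(38.4))])
for t in [-.068,-.048,0,.048,.056]: print(t,proj('side',[*(c+a*t),.02]),proj('top',[*(c+a*t),.02]))
E
```

```text
[[137 138 137 135 136 136 138 136 142 151 154 157 159 161 163 155 146 137 130 129 128 126]
 [136 137 138 139 137 137 138 137 140 143 144 152 167 178 183 183 177 173 166 169 165 156]
 [135 137 137 137 136 138 139 136 137 137 138 140 145 153 162 177 186 192 197 202 202 192]
 [135 137 138 136 136 137 137 135 138 136 136 134 134 137 139 147 155 166 182 197 205 207]
 [139 138 138 138 138 136 137 135 133 131 129 126 127 129 136 138 139 142 148 155 170 189]
 [140 139 140 141 139 140 135 135 127 118 110 110 116 122 133 136 139 139 137 138 149 164]
 [137 139 139 139 140 139 136 127 109  96  91  96 109 120 127 134 138 138 139 139 140 147]
 [137 137 137 137 138 139 132 112  80  62  57  65  85 109 133 137 138 138 138 139 139 141]
 [138 138 138 137 138 135 124  91  49  29  28  33  57  98 140 149 135 138 139 139 137 141]
 [139 139 137 139 139 136 114  74  33  14  16  22  42  90 135 145 135 138 141 141 140 141]
 [136 139 138 139 139 135 112  69  35  21  18  21  42  81 120 142 143 139 141 140 141 141]
 [137 135 136 137 135 132 111  79  45  30  24  28  51  84 114 138 149 143 140 142 142 144]
 [137 13
[... 340 characters left out ...]
68 158 145 144]
 [ 96  97  96 108 132 150 155 151 144 138 128 124 117 116 118 127 144 161 160 149 142 148]
 [ 96  96 106 136 168 180 183 182 176 168 161 155 148 143 146 155 162 157 135 125 143 151]
 [ 98 108 131 168 190 193 190 190 189 187 186 182 180 176 178 175 167 149 123 112 129 142]
 [115 137 165 184 192 192 189 191 192 192 191 188 190 191 184 170 159 141 118 102 105 109]]
24 352.0 169.70833333333334 350 354 167 172
[[ 0.5436 -0.257   0.046 ]]
-0.068 [[291.6444 227.6498]] [[303.5927 182.454 ]]
-0.048 [[292.5507 231.7571]] [[298.9493 186.0222]]
0 [[294.8694 242.2522]] [[287.7823 194.6089]]
0.048 [[297.4139 253.7478]] [[276.5887 203.2236]]
0.056 [[297.8622 255.7708]] [[274.721  204.6616]]
```

View pics/drive_s2.png

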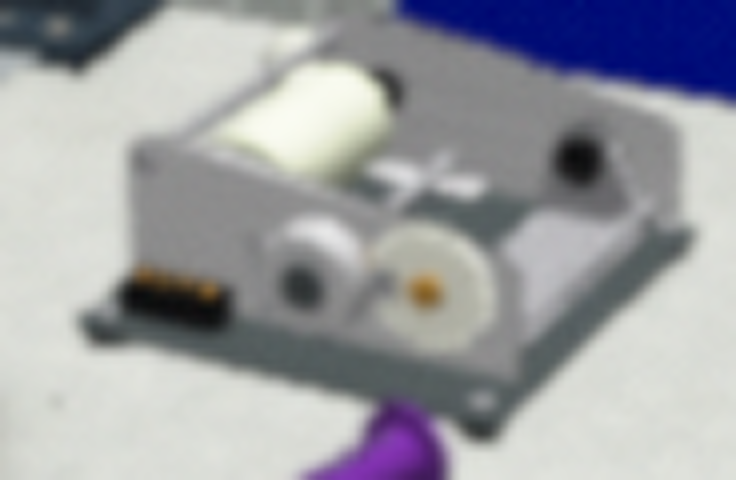

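Request:
drive_tool --plan '[[0.6,[0.02,0.042,0],-4.5],[0.6,[0.02,0.042,0],-4.5],[0.6,[0.02,0.042,0],-4.5],[0.6,[0.02,0.042,0],-4.5],[0.6,[0.02,0.042,0],-4.5],[0.6,[0.02,0.042,0],-4.5],[0.6,[0.02,0.042,0],-4.5],[0.6,[0.02,0.042,0],-4.5]]' --grip_force 60

```text
time: 1.1
ee_pos: [0.3565, -0.1764, 0.2531]
tcp_rot: [-180.0, 0.0, -15.3]
wrist_force: [0.7, 0.4, 0.4]
opening: 0.0513
```

Request:
drive_tool --plan '[[0.6,[0.02,0.042,0],-4.5],[0.6,[0.02,0.042,0],-4.5],[0.6,[0.02,0.042,0],-4.5],[0.6,[0.02,0.042,0],-4.5],[0.6,[0.02,0.042,-0.02],-4.5],[0.6,[0.02,0.042,-0.02],-4.5],[0.6,[0.02,0.042,-0.03],-4.5],[0.6,[0.02,0.042,-0.03],-4.5],[0.6,[0,0,0],0]]'

```text
time: 2.22
ee_pos: [0.3716, -0.1422, 0.1515]
tcp_rot: [-166.0, 0.6, -30.1]
wrist_force: [-0.3, -0.3, -0.1]
opening: 0.0514
```

```bash
python3 - <<'E'
from h import *
np.set_printoptions(suppress=True,precision=3)
o=monitor.get_obs(); print(o)
grab('side','s1'); grab('top','t1')
E
```

```text
{'time': 2.225, 'q': array([-30.131, -17.041, -22.198,  85.421,  13.98 , 179.952]), 'qd': array([ 1.476, -0.274,  4.356,  1.648, -0.881,  0.039]), 'joint_efforts': array([ -0.429, -27.454,  44.367,  -0.601,   1.   ,   0.002]), 'ee_pos': array([ 0.372, -0.142,  0.151]), 'tcp_rot': array([-166.02 ,    0.566,  -30.084]), 'wrist_force': array([-0.313, -0.25 , -0.08 ]), 'torque': array([-0.177,  0.135, -0.038]), 'opening': 0.05144021513037632}
```

View pics/s1.png

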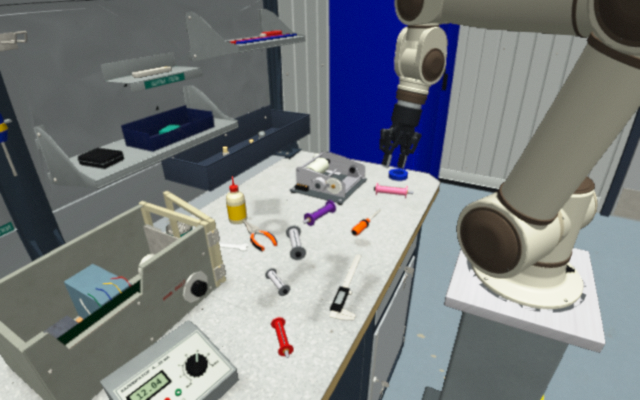

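View pics/t1.png

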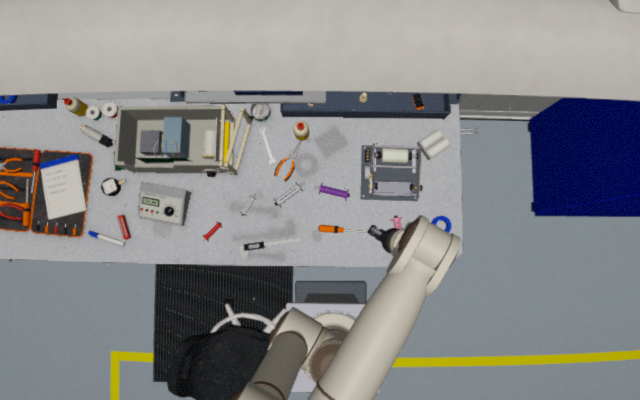

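`q6` reached its limit because the yaw sign runs the other way. I'll take the other half-turn grasp (yaw about 128) and raise first.

Request:
drive_tool --plan '[[0.6,[0,0,0.03],8],[0.6,[0,0,0.03],10],[0.6,[0,0,0.02],10],[0.6,[0,0,0],10]]'

```text
time: 2.82
ee_pos: [0.3745, -0.1422, 0.2364]
tcp_rot: [-166.2, 0.1, 8.5]
wrist_force: [0.1, -0.3, -0.0]
opening: 0.0509
```

The clipped move left a 14° lean about the tool's x axis. In the grasp that axis lies along the barrel, which is round, so I can grip with the lean if I allow for it in the heights.

Request:
drive_tool --plan '[[0.6,[0.013,0.026,0],10],[0.6,[0.013,0.026,0],10],[0.6,[0.013,0.026,0],10],[0.6,[0.013,0.026,0],10],[0.6,[0.013,0.026,0],10],[0.6,[0.013,0.026,0],10]]'

```text
time: 3.58
ee_pos: [0.4525, 0.0155, 0.2347]
tcp_rot: [-166.2, 0.3, 68.5]
wrist_force: [-0.5, -0.5, 0.5]
opening: 0.0512
```

Request:
drive_tool --plan '[[0.6,[0.013,0.026,0],10],[0.6,[0.013,0.026,0],10],[0.6,[0.013,0.026,0],10],[0.6,[0.013,0.026,-0.02],10],[0.6,[0.013,0.026,-0.03],10],[0.6,[0.013,0.026,-0.03],10],[0.6,[0,0,0],0]]'

```text
time: 4.45
ee_pos: [0.5294, 0.1723, 0.1517]
tcp_rot: [-165.9, 0.3, 128.4]
wrist_force: [0.8, -0.1, -0.7]
opening: 0.0512
```

Request:
drive_tool --plan '[[0.6,[-0.002,-0.004,-0.045],0],[0.6,[-0.002,-0.004,-0.045],0],[0.6,[0,0,0],0]]'

```text
time: 4.82
ee_pos: [0.5243, 0.1615, 0.0623]
tcp_rot: [-165.8, 0.3, 128.0]
wrist_force: [0.1, -0.8, 1.2]
opening: 0.0512
```

```bash
python3 - <<'E'
from h import *
np.set_printoptions(suppress=True,precision=4)
im,_,_=grab('side','s2'); o=monitor.get_obs(); print(o['ee_pos'],o['tcp_rot'])
crop(im,250,180,350,280,6,'s2c.png')
im,_,_=grab('top','t2'); crop(im,250,160,330,220,9,'t2c.png')
E
```

```text
[0.5254 0.162  0.0645] [-166.0206    0.3567  128.0529]
```

View pics/s2c.png

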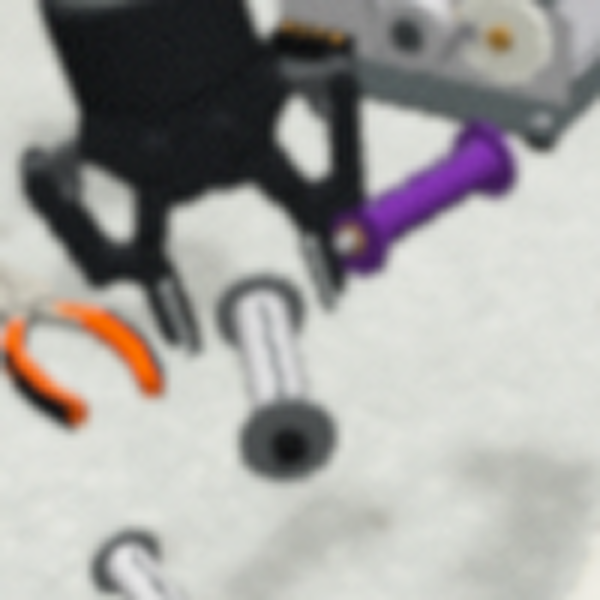

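View pics/t2c.png

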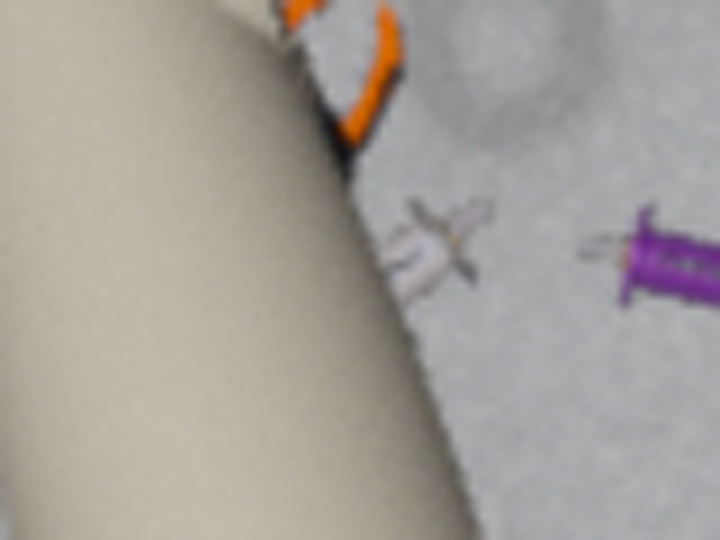

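Request:
drive_tool --plan '[[0.6,[-0.003,-0.001,-0.016],0],[0.6,[-0.003,-0.001,-0.016],0],[0.6,[0,0,0],0]]'

```text
time: 5.3
ee_pos: [0.5183, 0.1603, 0.0299]
tcp_rot: [-165.9, 0.3, 128.2]
wrist_force: [0.5, 0.2, -0.8]
opening: 0.0512
```

Request:
drive_tool --plan '[[0.2,[0,0,0],0],[0.1,[0,0,0],0],[0.0,[0,0,0],0],[0.0,[0,0,0],0]]'

```text
time: 5.8
ee_pos: [0.5195, 0.1607, 0.0318]
tcp_rot: [-166.1, 0.4, 128.2]
wrist_force: [-1.2, 0.0, 4.7]
opening: 0.0218
```

Request:
drive_tool --plan '[[0.0,[0,0,0.01],0],[0.0,[0,0,0.03],0],[0.0,[0,0,0.04],0],[0,[0,0,0.04],0],[0,[0,0,0],0]]'

```text
time: 6.42
ee_pos: [0.5206, 0.1611, 0.1547]
tcp_rot: [-166.4, 0.5, 128.2]
wrist_force: [1.1, -0.7, -1.4]
opening: 0.0216
```

```bash
python3 - <<'E'
from h import *
np.set_printoptions(suppress=True,precision=4)
im,_,_=grab('side','s3'); o=monitor.get_obs(); print(o['ee_pos'],o['tcp_rot'],o['wrist_force'],o['torque'],o['opening'],o['q'])
crop(im,250,120,370,240,5,'s3c.png')
E
```

```text
[0.52   0.1609 0.1525] [-166.2001    0.4054  128.1691] [-0.0767  0.3535 -2.6108] [ 0.1291 -0.2311  0.0115] 0.022049965364603234 [19.4843 15.9312 10.2448 97.289  -4.7567 71.9055]
```

View pics/s3c.png

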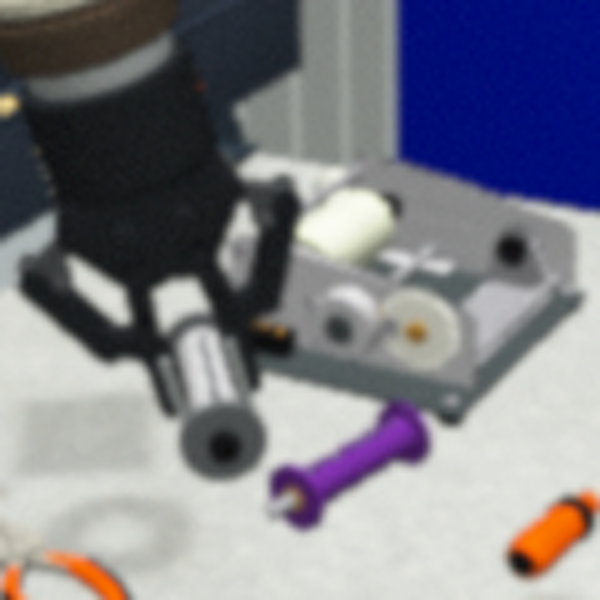

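Request:
drive_tool --plan '[[0,[-0.0005,-0.03,0],0],[0,[-0.0005,-0.045,0],-1],[0,[-0.0005,-0.05,0],-1],[0,[-0.0005,-0.05,0],-1],[0,[-0.0005,-0.05,0],-1],[0,[-0.0005,-0.05,0],-2],[0,[-0.0005,-0.045,0],-2.2],[0,[-0.001,-0.027,0],0],[0,[0,0,0],0],[0,[0,0,0],0]]'

```text
time: 7.72
ee_pos: [0.5145, -0.1859, 0.1502]
tcp_rot: [-166.0, 0.3, 120.0]
wrist_force: [-0.6, 0.0, -1.2]
opening: 0.0218
```

```bash
cat >> h.py <<'E'
def avg():
    o=monitor.get_obs(); return o
E
python3 - <<'E'
from h import *
np.set_printoptions(suppress=True,precision=4)
im,_,_=grab('side','s4'); o=monitor.get_obs(); print(o['ee_pos'],o['tcp_rot'],o['wrist_force'],o['torque'],o['opening'],o['q'])
crop(im,280,110,400,210,6,'s4c.png')
im,_,_=grab('top','t4'); crop(im,350,130,450,240,5,'t4c.png')
E
```

```text
[ 0.5147 -0.1855  0.1505] [-166.0083    0.2979  120.0128] [-0.7008 -0.2908 -1.0515] [ 0.1126 -0.2733  0.0154] 0.021723969544691756 [-15.01    12.9407   6.5869  93.4305 -10.0554  45.8766]
```

View pics/s4c.png

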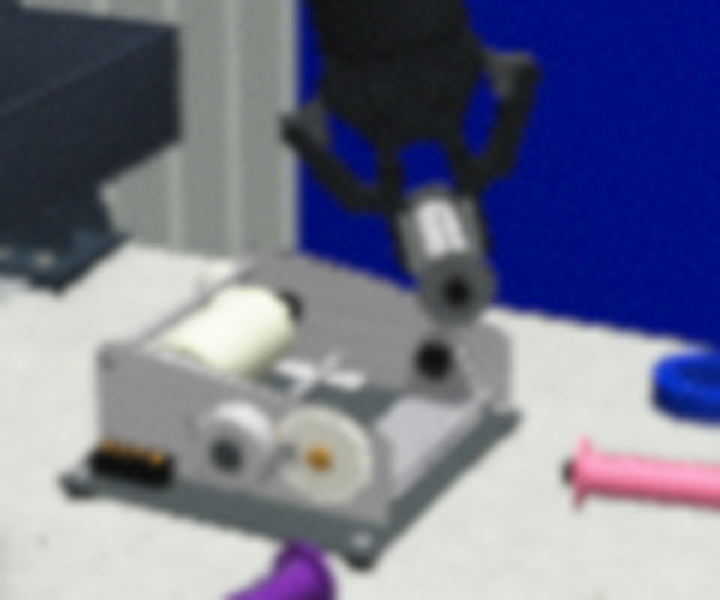

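View pics/t4c.png

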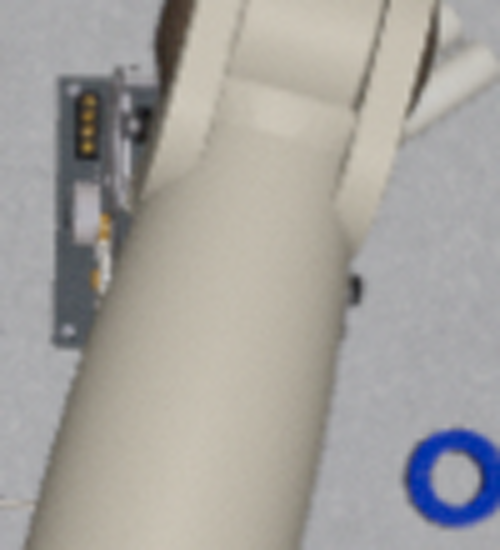

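```bash
cat >> h.py <<'E'
def spool(tcp,yaw,k=.0111,lean=14):
    ps=np.radians(yaw); l=np.radians(lean)
    tz=np.array([-np.sin(l)*np.sin(ps),np.sin(l)*np.cos(ps),-np.cos(l)])
    C=np.array(tcp)+k*tz; f=ps-np.pi/2; a=np.array([-np.sin(f),np.cos(f),0]); return C,a
E
python3 - <<'E'
from h import *
np.set_printoptions(suppress=True,precision=4)
C,a=spool([.5147,-.1857,.1505],120)
print(C,'pin',C-.068*a,'stub',C+.056*a)
print(proj('side',[C+.056*a,C+.048*a,C-.048*a]))
z=np.load('side0.npz')['im']; im=np.load('s4.npz')['im']; g=im.max(2)
print(g[152:166,348:366])
sub=g[150:168,346:366]; m=sub<35; vv,uu=np.nonzero(m); print(uu.mean()+346,vv.mean()+150)
E
```

```text
[ 0.5124 -0.187   0.1397] pin [ 0.5464 -0.2459  0.1397] stub [ 0.4844 -0.1385  0.1397]
[[355.4514 158.4874]
 [355.1103 157.4658]
 [351.3412 146.1902]]
[[ 93 107 120 146 156 143 119 108 109 103 100  93  87  95 113 123 123 123]
 [ 87 105 105 110 107  98  90  86  84  87  88  88  95 107 118 123 122 123]
 [ 85 103  98  91  85  82  80  79  81  83  85  83  89  96 111 120 122 121]
 [ 92 100  91  85  82  80  75  68  69  73  81  83  80  82 103 120 123 123]
 [110 101  87  81  80  76  63  50  49  61  73  80  81  84 102 117 121 122]
 [117 103  86  81  79  66  47  33  29  45  65  80  82  86 105 117 121 124]
 [121 105  87  82  76  63  39  23  19  31  56  76  80  88 104 119 122 122]
 [132 110  89  81  80  66  42  26  24  33  56  73  81  86 101 121 121 123]
 [135 118  96  85  79  71  56  39  38  48  67  80  87 104 117 128 127 124]
 [136 130 109  92  84  78  73  65  61  67  78  89 114 144 163 157 147 140]
 [141 134 126 107  92  85  83  79  80  81  91 111 151 190 201 195 184 174]
 [140 140 137 123 106  94  91  90  92  95 107 132 166 193 206 211 211 212]
 [140 140 137 130 117 106 105 107 114 117 124 137 148 158 173 194 210 218]
 [140 137 129 121 111 108 111 121 126 135 137 141 140 142 151 167 191 210]]
355.875 158.125
```

The top view is blocked by the arm. In the side view the stub end is at (355.9,158.1), against (355.5,158.5) predicted, so the spool pose in the gripper is confirmed. I'll lower at 30° yaw, with the pin in front of the pin cup mouth.

Request:
drive_tool --plan '[[0,[0,0,-0.02],0],[0,[0,0,-0.025],0],[0,[0,0,-0.02],0],[0,[0,0,-0.015],0],[0,[0,0,0],0]]'

```text
time: 8.45
ee_pos: [0.5144, -0.1857, 0.0702]
tcp_rot: [-166.0, 0.3, 120.0]
wrist_force: [-0.5, 0.4, -0.6]
opening: 0.0216
```

Request:
drive_tool --plan '[[0,[0,0,-0.006],0],[0,[0,0,-0.006],0],[0,[0,0,0],0],[0,[0,0,0],0]]'

```text
time: 8.95
ee_pos: [0.5149, -0.1864, 0.0594]
tcp_rot: [-166.1, 0.4, 120.0]
wrist_force: [0.4, 0.4, -1.6]
opening: 0.0221
```

```bash
python3 - <<'E'
from h import *
np.set_printoptions(suppress=True,precision=4)
im,_,_=grab('side','s5'); o=monitor.get_obs(); print(o['ee_pos'],o['tcp_rot'],o['wrist_force'],o['torque'])
C,a=spool(o['ee_pos'],o['tcp_rot'][2]); print(C,'pin',C-.068*a); print(proj('side',[C+.056*a]))
crop(im,290,130,380,200,8,'s5c.png')
E
```

```text
[ 0.5149 -0.1864  0.0594] [-166.0575    0.3678  119.9696] [ 0.556  -0.5143 -1.7559] [ 0.1342 -0.2196  0.0236]
[ 0.5126 -0.1878  0.0486] pin [ 0.5466 -0.2467  0.0486]
[[354.5076 186.4031]]
```

View pics/s5c.png

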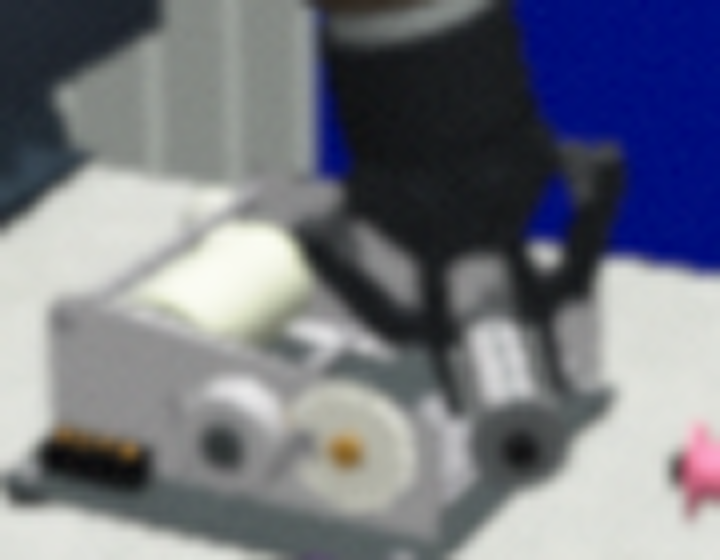

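Request:
drive_tool --plan '[[0,[0,-0.002,-0.0025],0],[0,[0,-0.0015,0],0],[0,[0,-0.0015,0],0],[0,[0,0,0],0]]'

```text
time: 9.5
ee_pos: [0.5148, -0.1915, 0.0567]
tcp_rot: [-166.0, 0.4, 120.0]
wrist_force: [-0.3, 0.6, -1.0]
opening: 0.0219
```

```bash
cat >> h.py <<'E'
def tcp_for(tip,phi,d=0,k=.0111,lean=14,z=.046):
    ps=np.radians(phi+90); l=np.radians(lean); f=np.radians(phi)
    tz=np.array([-np.sin(l)*np.sin(ps),np.sin(l)*np.cos(ps),-np.cos(l)])
    a=np.array([-np.sin(f),np.cos(f),0]); return np.array([*tip,z])+(.068-d)*a-k*tz
E
python3 - <<'E'
from h import *
np.set_printoptions(suppress=True,precision=4)
print(monitor.get_obs()['ee_pos'])
prev=None
for tip,phi,d in [((.5468,-.2515),30,0),((.5468,-.2515),27,0),((.5468,-.2515),24,0),((.5468,-.2555),20,0),((.5468,-.257),15,0),((.5468,-.257),13,0),((.5468,-.257),13,.0103),((.5468,-.257),10,.0103),((.5468,-.257),5,.0103),((.5468,-.257),0,.0103),((.5468,-.257),-1.2,.0103)]:
    T=tcp_for(tip,phi,d); print(tip,phi,d,T, None if prev is None else (T-prev)*1000); prev=T
E
```

```text
[ 0.5148 -0.1915  0.0567]
(0.5468, -0.2515) 30 0 [ 0.5151 -0.1913  0.0568] None
(0.5468, -0.2515) 27 0 [ 0.5183 -0.1897  0.0568] [3.1957 1.5752 0.    ]
(0.5468, -0.2515) 24 0 [ 0.5216 -0.1883  0.0568] [3.2738 1.4058 0.    ]
(0.5468, -0.2555) 20 0 [ 0.5261 -0.1907  0.0568] [ 4.4709 -2.3958  0.    ]
(0.5468, -0.257) 15 0 [ 0.5318 -0.1906  0.0568] [5.7281 0.0604 0.    ]
(0.5468, -0.257) 13 0 [ 0.5341 -0.1901  0.0568] [2.3257 0.4833 0.    ]
(0.5468, -0.257) 13 0.0103 [ 0.5364 -0.2002  0.0568] [  2.317 -10.036   0.   ]
(0.5468, -0.257) 10 0.0103 [ 0.5394 -0.1997  0.0568] [2.9882 0.4645 0.    ]
(0.5468, -0.257) 5 0.0103 [ 0.5444 -0.1993  0.0568] [5.0212 0.4248 0.    ]
(0.5468, -0.257) 0 0.0103 [ 0.5495 -0.1993  0.0568] [ 5.0391 -0.0145  0.    ]
(0.5468, -0.257) -1.2 0.0103 [ 0.5507 -0.1994  0.0568] [ 1.2078 -0.0689  0.    ]
```

Request:
drive_tool --plan '[[0,[0.0022,0.0003,0],-2],[0,[0.0022,0.0003,0],-2],[0,[0.0022,0.0003,0],-2],[0,[0,0,0],0]]'

```text
time: 10.0
ee_pos: [0.5216, -0.1905, 0.0566]
tcp_rot: [-166.0, 0.4, 113.9]
wrist_force: [-0.2, 0.3, -2.3]
opening: 0.0214
```

Request:
drive_tool --plan '[[0,[0.0011,-0.0006,0],-1],[0,[0.0011,-0.0006,0],-1],[0,[0.0011,-0.0006,0],-1],[0,[0.0011,-0.0006,0],-1],[0,[0,0,0],0]]'

```text
time: 10.62
ee_pos: [0.5259, -0.1927, 0.0566]
tcp_rot: [-166.0, 0.3, 110.0]
wrist_force: [-0.7, 3.7, -1.3]
opening: 0.022
```

Contact at fy = 3.7 N, with the tip about 5 mm beyond the rim plane, so the pin is on the cup floor. I'll swing to about 13° around the tip.

Request:
drive_tool --plan '[[0,[0.0012,0,0],-1],[0,[0.0012,0,0],-1],[0,[0.0011,0,0],-1],[0,[0.0011,0.0002,0],-1],[0,[0.0011,0.0002,0],-1],[0,[0.0012,0.0002,0],-1],[0,[0,0,0],0]]'

```text
time: 11.5
ee_pos: [0.5329, -0.1924, 0.0567]
tcp_rot: [-166.1, 0.4, 103.9]
wrist_force: [1.4, 3.2, -2.0]
opening: 0.0217
```

```bash
python3 - <<'E'
from h import *
np.set_printoptions(suppress=True,precision=4)
im,_,_=grab('side','s6'); o=monitor.get_obs(); print(o['ee_pos'],o['tcp_rot'],o['wrist_force'],o['torque'])
C,a=spool(o['ee_pos'],o['tcp_rot'][2]); print(C,'pin',C-.068*a); print(proj('side',[C+.056*a]))
crop(im,290,130,380,200,8,'s6c.png')
E
```

```text
[ 0.5329 -0.1924  0.0567] [-166.0622    0.3708  103.9614] [ 1.3257  2.9275 -1.1984] [ 0.5798 -0.5945 -0.0909]
[ 0.5303 -0.1931  0.0459] pin [ 0.5467 -0.259   0.0459]
[[344.7338 185.218 ]]
```

View pics/s6c.png

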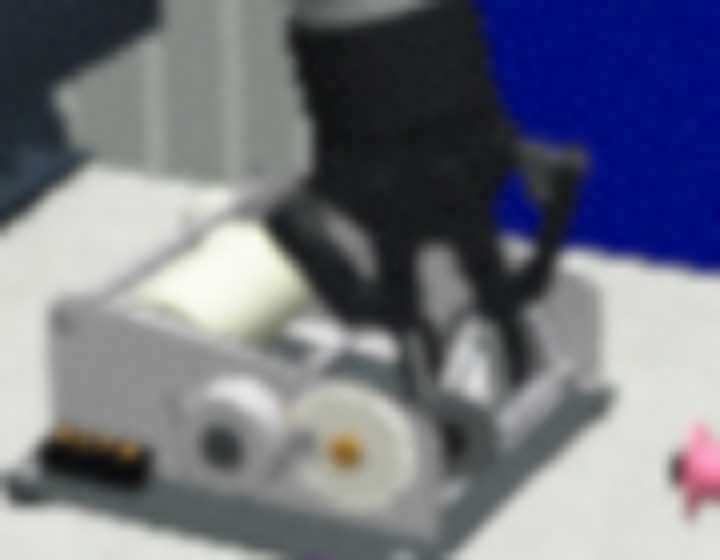

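Request:
drive_tool --plan '[[0,[0.0004,-0.0014,0],0],[0,[0.0003,-0.0014,0],0],[0,[0.0004,-0.0014,0],0],[0,[0,0,0],0]]'

```text
time: 12.05
ee_pos: [0.5336, -0.1957, 0.0566]
tcp_rot: [-166.0, 0.2, 104.0]
wrist_force: [-0.2, 8.3, -0.6]
opening: 0.0214
```

Request:
drive_tool --plan '[[0,[0.0004,-0.0012,0],0],[0,[0.0003,-0.0012,0],0],[0,[0,0,0],0]]'

```text
time: 12.42
ee_pos: [0.5341, -0.1977, 0.0565]
tcp_rot: [-166.0, 0.2, 104.0]
wrist_force: [-0.3, 10.4, -0.8]
opening: 0.0218
```

Request:
drive_tool --plan '[[0,[0.0003,-0.001,0],0],[0,[0.0003,-0.001,0],0],[0,[0,0,0],0]]'

```text
time: 12.8
ee_pos: [0.5345, -0.1994, 0.0565]
tcp_rot: [-166.0, 0.1, 104.0]
wrist_force: [-1.3, 12.8, 0.1]
opening: 0.0218
```

Request:
drive_tool --plan '[[0,[0.0002,-0.0008,0],0],[0,[0,0,0],0]]'

```text
time: 13.05
ee_pos: [0.5347, -0.2, 0.0564]
tcp_rot: [-166.0, 0.1, 104.0]
wrist_force: [-0.8, 12.8, 0.0]
opening: 0.022
```

Request:
drive_tool --plan '[[0,[0.0003,-0.001,0],0],[0,[0.0001,-0.0006,0],0],[0,[0,0,0],0],[0,[0,0,0],0]]'

```text
time: 13.55
ee_pos: [0.535, -0.2013, 0.0564]
tcp_rot: [-166.0, 0.1, 104.0]
wrist_force: [-1.4, 15.2, 0.9]
opening: 0.022
```

```bash
python3 - <<'E'
from h import *
np.set_printoptions(suppress=True,precision=4)
im,_,_=grab('side','s7'); o=monitor.get_obs(); print(o['ee_pos'],o['tcp_rot'],o['wrist_force'],o['torque'])
C,a=spool(o['ee_pos'],o['tcp_rot'][2]); print(C,'pin(free)',C-.068*a,'stub',C+.056*a); print(proj('side',[C+.056*a]))
crop(im,310,150,370,200,12,'s7c.png')
p0=None
for phi in [14,11,8,5,2,0,-1.2]:
    T=tcp_for((.5468,-.2575),phi,.0103); print(phi,T,None if p0 is None else (T-p0)*1000);p0=T
E
```

```text
[ 0.5349 -0.2013  0.0564] [-165.9978    0.0954  104.0171] [-2.2639 14.9484  0.2853] [ 2.8676  0.2027 -0.557 ]
[ 0.5323 -0.2019  0.0456] pin(free) [ 0.5488 -0.2679  0.0456] stub [ 0.5188 -0.1476  0.0456]
[[345.3304 184.043 ]]
14 [ 0.5354 -0.2009  0.0568] None
11 [ 0.5384 -0.2003  0.0568] [2.9796 0.5166 0.    ]
8 [ 0.5414 -0.2     0.0568] [3.0026 0.3599 0.    ]
5 [ 0.5444 -0.1998  0.0568] [3.0173 0.2023 0.    ]
2 [ 0.5475 -0.1997  0.0568] [3.0238 0.0441 0.    ]
0 [ 0.5495 -0.1998  0.0568] [ 2.0153 -0.0586  0.    ]
-1.2 [ 0.5507 -0.1999  0.0568] [ 1.2078 -0.0689  0.    ]
```

View pics/s7c.png

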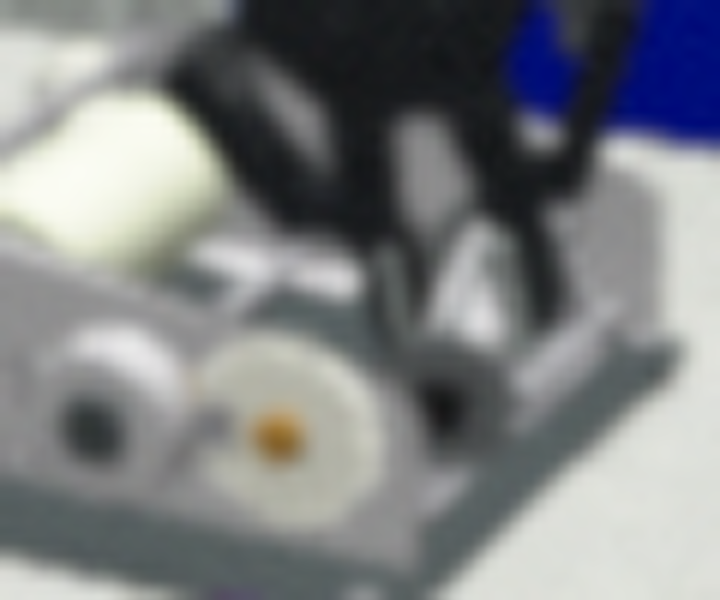

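Request:
drive_tool --plan '[[0,[0.001,0.0002,0],-1],[0,[0.001,0.0002,0],-1],[0,[0.001,0.0001,0],-1],[0,[0,0,0],0]]'

```text
time: 14.1
ee_pos: [0.5381, -0.2008, 0.0564]
tcp_rot: [-166.0, 0.1, 101.0]
wrist_force: [-2.2, 14.9, -0.1]
opening: 0.0219
```

Request:
drive_tool --plan '[[0,[0.001,0.0001,0],-1],[0,[0.001,0.0001,0],-1],[0,[0.001,0.0001,0],-1],[0,[0,0,0],0]]'

```text
time: 14.6
ee_pos: [0.5411, -0.2005, 0.0564]
tcp_rot: [-166.0, 0.1, 98.0]
wrist_force: [-1.5, 15.0, 0.4]
opening: 0.022
```

Request:
drive_tool --plan '[[0,[0.001,0.0001,0],-1],[0,[0.001,0.0001,0],-1],[0,[0.001,0,0],-1],[0,[0,0,0],0]]'

```text
time: 15.1
ee_pos: [0.5442, -0.2003, 0.0565]
tcp_rot: [-166.0, 0.1, 95.0]
wrist_force: [-2.5, 13.6, 0.8]
opening: 0.0217
```

Request:
drive_tool --plan '[[0,[0.001,0,0],-1],[0,[0.001,0,0],-1],[0,[0.001,0,0],-1],[0,[0,0,0],0]]'

```text
time: 15.6
ee_pos: [0.5473, -0.2003, 0.0565]
tcp_rot: [-166.0, 0.1, 92.0]
wrist_force: [-1.9, 14.5, 0.1]
opening: 0.0218
```

Request:
drive_tool --plan '[[0,[0.001,0,0],-1],[0,[0.001,0,0],-1],[0,[0.0008,0,0],-0.8],[0,[0,0,0],0]]'

```text
time: 16.1
ee_pos: [0.5502, -0.2003, 0.0566]
tcp_rot: [-166.0, 0.1, 89.2]
wrist_force: [-0.6, 14.5, 0.8]
opening: 0.022
```

```bash
python3 - <<'E'
from h import *
np.set_printoptions(suppress=True,precision=4)
im,_,_=grab('side','s8'); o=monitor.get_obs(); print(o['ee_pos'],o['tcp_rot'],o['wrist_force'],o['torque'])
C,a=spool(o['ee_pos'],o['tcp_rot'][2]); print(C,'pin(free)',C-.068*a,'stub',C+.056*a); print(proj('side',[C+.048*a]))
crop(im,310,150,370,200,12,'s8c.png')
im,_,_=grab('top','t8'); crop(im,350,150,430,210,9,'t8c.png')
E
```

```text
[ 0.5501 -0.2003  0.0565] [-165.9752    0.1246   89.2072] [-1.5136 15.2208  0.0149] [ 2.762  -0.0865 -0.7279]
[ 0.5474 -0.2002  0.0458] pin(free) [ 0.5465 -0.2682  0.0458] stub [ 0.5482 -0.1442  0.0458]
[[337.3995 181.6058]]
```

View pics/s8c.png

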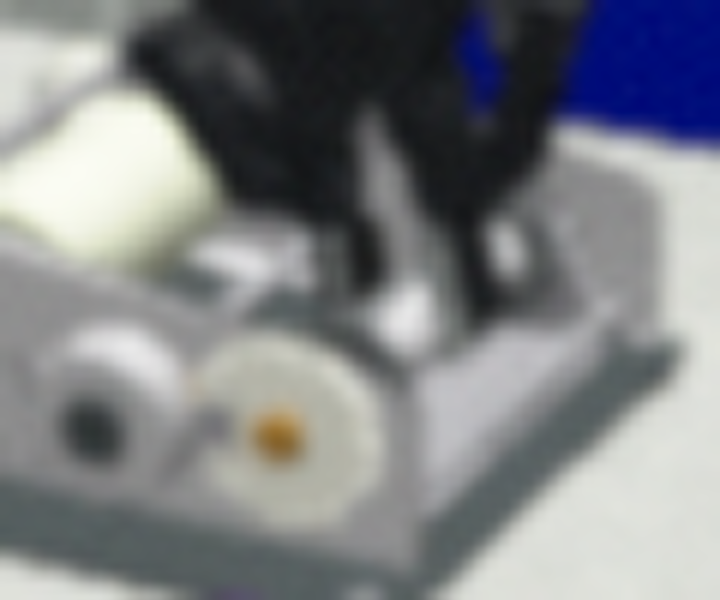

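View pics/t8c.png

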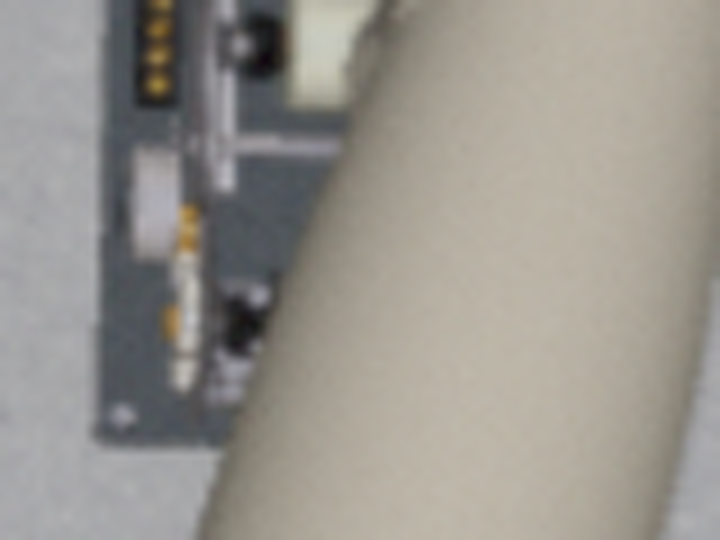

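```bash
python3 - <<'E'
from h import *
im=np.load('t8.npz')['im']; crop(im,366,174,390,200,22,'t8d.png')
a=np.load('top0.npz')['im']; crop(a,366,174,390,200,22,'t0d.png')
C=np.array([.5474,-.2002,.0458]); ax=np.array([.014,1,0])
for t in (.044,.048,.056): print(t,(proj('top',[C+ax*t])[0]-[366,174])*22, (proj('top',[C+ax*t+[.02,0,0]])[0]-[366,174])*22)
E
```

```text
0.044 [333.76881267 247.15161076] [333.1166551 117.5474528]
0.048 [307.65593889 246.53565057] [307.04208664 116.9239368 ]
0.056 [255.41435874 245.30499429] [254.8771945  115.67878019]
```

View pics/t8d.png

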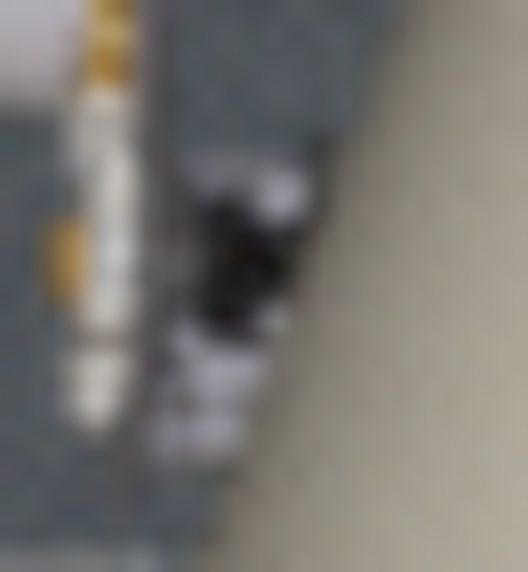

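View pics/t0d.png

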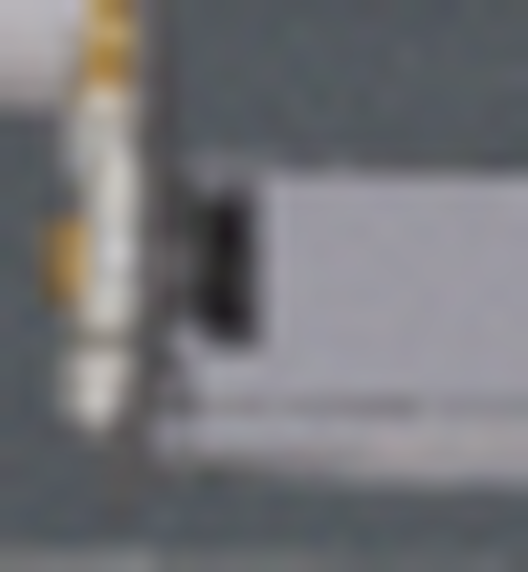

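Request:
drive_tool --plan '[[0,[-0.001,0,0],0.8],[0,[0,0.001,0],0],[0,[0,0.001,0],0],[0,[0,0,0],0]]'

```text
time: 16.7
ee_pos: [0.5492, -0.1985, 0.0566]
tcp_rot: [-166.0, 0.2, 90.0]
wrist_force: [0.3, 13.4, -0.1]
opening: 0.022
```

Request:
drive_tool --plan '[[0,[0,0.001,0],0],[0,[0,0.001,0],0],[0,[0,0,0],0]]'

```text
time: 17.08
ee_pos: [0.5491, -0.1969, 0.0566]
tcp_rot: [-166.0, 0.2, 90.0]
wrist_force: [-0.5, 11.2, 0.9]
opening: 0.0221
```

Request:
drive_tool --plan '[[0,[0,0.001,0],0],[0,[0,0.001,0],0],[0,[0,0,0],0]]'

```text
time: 17.45
ee_pos: [0.5492, -0.1952, 0.0567]
tcp_rot: [-166.0, 0.2, 90.0]
wrist_force: [-0.2, 8.7, -0.1]
opening: 0.0216
```

Request:
drive_tool --plan '[[0,[0,0.001,0],0],[0,[0,0.001,0],0],[0,[0,0,0],0]]'

```text
time: 17.82
ee_pos: [0.5492, -0.1936, 0.0568]
tcp_rot: [-166.0, 0.3, 90.0]
wrist_force: [-0.5, 7.5, 0.3]
opening: 0.0217
```

Request:
drive_tool --plan '[[0,[0,0.0008,0],0],[0,[0,0.0005,0],0],[0,[0,0,0],0]]'

```text
time: 18.2
ee_pos: [0.5493, -0.1926, 0.0568]
tcp_rot: [-166.0, 0.3, 90.0]
wrist_force: [-0.8, 5.6, -0.7]
opening: 0.022
```

Request:
drive_tool --plan '[[0,[0,0.0005,0],0],[0,[0,0,0],0],[0,[0,0,0],0]]'

```text
time: 18.58
ee_pos: [0.5493, -0.1924, 0.0568]
tcp_rot: [-166.0, 0.3, 90.0]
wrist_force: [-1.4, 4.3, 0.6]
opening: 0.0222
```

Request:
drive_tool --plan '[[0,[0,0.0005,0],0],[0,[0,0,0],0]]'

```text
time: 18.82
ee_pos: [0.5494, -0.1923, 0.0568]
tcp_rot: [-166.0, 0.4, 90.0]
wrist_force: [-2.5, 1.0, 1.7]
opening: 0.0218
```

Request:
drive_tool --plan '[[0,[0,0.0005,0],0],[0,[0,0,0],0]]'

```text
time: 19.08
ee_pos: [0.5494, -0.1922, 0.0568]
tcp_rot: [-166.0, 0.4, 90.0]
wrist_force: [-3.7, -4.1, 1.1]
opening: 0.0218
```

The stub is on the cup floor: the spring force has gone over to the cup. I'll back off the slight overpush, open, and withdraw along the tool axis.

Request:
drive_tool --plan '[[0,[0.0003,-0.0005,0],0],[0.3,[0,0,0],0],[0.4,[0,0,0],0],[0.45,[0,0,0],0],[0.45,[0,0,0],0]]' --grip_force 20

```text
time: 19.7
ee_pos: [0.55, -0.1919, 0.0567]
tcp_rot: [-166.1, 0.4, 90.0]
wrist_force: [0.5, -0.7, 0.3]
opening: 0.0385
```

Request:
drive_tool --plan '[[0.45,[0.0025,0,0.01],0],[0.45,[0.004,0,0.016],0],[0.45,[0.006,0,0.025],0],[0.45,[0.009,0,0.035],0],[0.45,[0,0,0.06],0],[0.45,[0,0,0],0]]'

```text
time: 20.45
ee_pos: [0.5729, -0.1923, 0.2091]
tcp_rot: [-166.5, 0.5, 90.0]
wrist_force: [0.1, -0.7, -0.7]
opening: 0.0384
```

Request:
drive_tool --plan '[[0.45,[-0.04,0.04,0.02],0],[0.45,[-0.04,0.045,0],0],[0.45,[-0.04,0.045,0],0],[0.45,[-0.04,0.045,0],0],[0.45,[-0.03,0.045,0],0],[0.45,[0,0.045,0],0],[0.45,[0,0,0],0]]'

```text
time: 21.32
ee_pos: [0.381, 0.0751, 0.2236]
tcp_rot: [-166.1, 0.3, 90.2]
wrist_force: [-0.0, -0.4, 0.3]
opening: 0.0381
```

```bash
python3 - <<'E'
from h import *
np.set_printoptions(suppress=True,precision=4)
im,_,_=grab('side','s9'); o=monitor.get_obs(); print(o['time'],o['ee_pos'],o['tcp_rot'],o['wrist_force'])
crop(im,280,130,380,205,7,'s9c.png')
im,_,_=grab('top','t9'); crop(im,350,135,430,215,7,'t9c.png')
E
```

```text
21.375 [0.3812 0.0739 0.2234] [-166.1047    0.3545   90.1344] [ 0.6703 -0.7033  0.3134]
```

View pics/s9c.png

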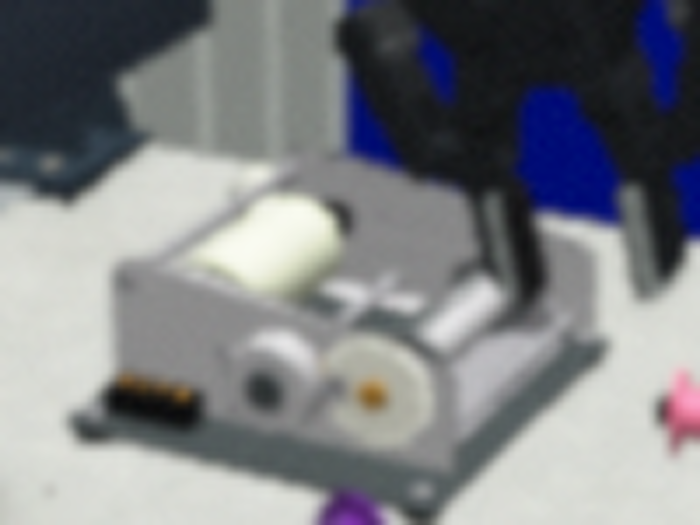

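View pics/t9c.png

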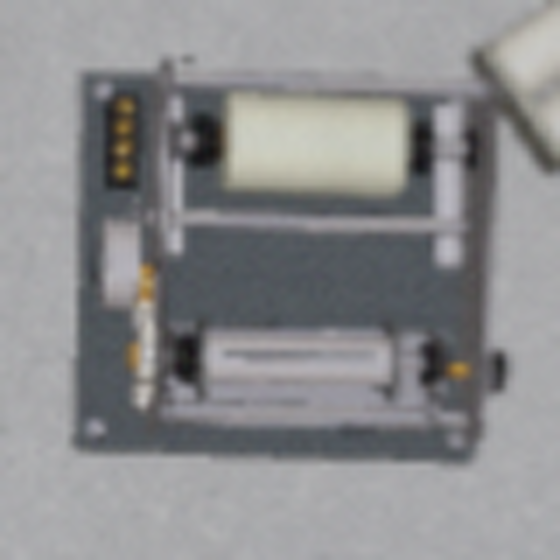

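View pics/t9.png

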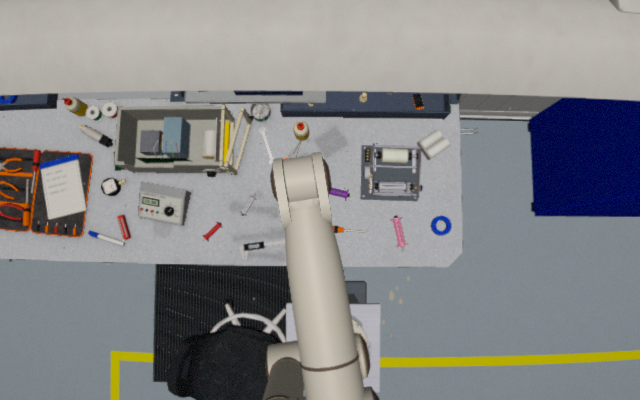

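```bash
python3 - <<'E'
from h import *
np.set_printoptions(suppress=True,precision=4)
z=np.load('t9.npz'); im,d=z['im'],z['d']
v,u=np.mgrid[182:192,380:406]; uv=np.c_[u.ravel(),v.ravel()]
X=bydepth('top',uv,d); X=X[(X[:,2]>.04)&(X[:,2]<.07)]
print(len(X),X.mean(0),'slope z/y',np.polyfit(X[:,1],X[:,2],1),'x/y',np.polyfit(X[:,1],X[:,0],1))
g=im.mean(2); print(g[183:189,372:384].round().astype(int)); print(g[183:189,403:414].round().astype(int))
# expected pixel of flange faces if seated: drive floor rim at -0.142(top est)
for y in (-.1415-.002,-.1415-.002-.096): print(proj('top',[.547,y,.066]))
E
```

```text
185 [ 0.5446 -0.1939  0.0538] slope z/y [0.019  0.0574] x/y [-0.0049  0.5437]
[[114  72  66  54  40  41  67 122 152 154 156 153]
 [111  76  67  42  27  30  68 133 171 172 169 166]
 [117  93  82  48  37  27  75 145 175 171 140 136]
 [108  92  80  46  36  38  79 146 177 179 173 175]
 [112  80  69  35  29  31  69 135 173 176 177 177]
 [ 98  77  89  53  30  43  78 127 159 163 163 161]]
[[142 135 117 105 127 143 143 120  84  72  89]
 [163 161 146 112 133 146 129  76  48  55  74]
 [160 175 158 117 128 132 117  71  35  44  64]
 [168 178 160 122 140 149 137  98  43  46  60]
 [175 176 158 118 135 143 132  94  46  47  63]
 [170 167 148 110 134 146 124  59  31  44  64]]
[[378.0921 184.675 ]]
[[406.8858 184.9603]]
```

```bash
python3 -c "
from workcell import job
print(job.job_done())"
```

```text
the job is handed in; nothing more can be done
None
```

The take-up spool is seated in both cups and I handed the job in at about 21.4 s. I used the larger grey spool. I held it by the barrel and put the sprung pin in the pin cup at an angle. Then I pressed the pin in about 10.5 mm (about 15 N, short of the hard stop), swung the stub end into line, and let the spring push the stub home. I felt the spring force pass to the cup floor before I opened the gripper.

- **Final checks:** With the arm clear, the top view shows the flanges at pixel columns 378 and 406, as predicted for a seated spool. The barrel is level to about 1° and the wrist force is near zero. In the last top view the tools lie where they were, except the pliers and the screwdriver handle, which the arm hid. I did not touch either.
- **Swing:** The interface only turns about the vertical, so I swung the stub end in sideways from the front, not down from above.
- **Gripper lean:** I had the wrist-turn sign wrong on the first approach, so joint 6 hit its limit and the gripper kept a 14° lean about the barrel axis. I allowed for this in the heights.
- **Disagreements:**
  - The drive's yaw came out as -1.2° from the plate edge and about +2° from the cups; I finished at about 0°.
  - The gripper read 22 mm on the 24 mm barrel.
  - The stub briefly pressed the drive cup floor with about 4 N before I backed off.

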